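# Pack the blade case, latch it on its gasket and bolt it down

### The job

Pack up the blade case of the wire-cutting machine: take the used orange drying cartridge out of the case and drop it in the small green bin, and put every aluminium blade cassette that lies on the bench down on the floor of the case in its free pockets; the cassette already packed stays in the case. Then swing the blue lid over and press its front edge down against the gasket until the red spring catch snaps over and holds it, and after that turn both black bolt knobs on the lid clockwise all the way to their stops. Leave the spanners, screwdriver, red can, mug and amber jar where they are.

Things in the scene. Friction and masses are not known exactly. Their poses are not given: they have to be found in the camera images.
- case: Fixed grey tooling case, 215 mm (its x) by 290 mm (y), 60 mm high, walls 5 mm, open top; origin at the centre of its underside, z up. Its -x side is the front, towards the robot; the lid is hinged along the rear (+x). Inner floor 5 mm above the bench, six pockets in 2 rows by 3 columns. A black rubber gasket strip stands 10 mm proud of the front rim; a solid ledge fills the rear 20 mm.
- lid_hinge (a point): Point on the lid's hinge line, mid-width: 107.5 mm behind the case's origin, 61.5 mm above the bench; the line runs along the case's y. The lid is a panel of 215 mm (from the hinge line to its front edge) by 290 mm, 10 mm thick; its inner face lies in the plane through the hinge line, its outer face 10 mm further out.
- lid_press (a point): Centre of the yellow press pad (50 by 90 mm) on the lid's outer (top) face: this point is 170 mm from the hinge line and 45 mm from the front edge, mid-width.
- lid (a joint): Angle of the blue lid (rad): 0 fully shut, grows opening, stop at 1.8. Starts 1.6 to 1.75; a stiff hinge holds it where left, about 5 N at the pad swings it. Its strike bar meets the catch at about 0.10 and the panel the gasket at about 0.045; pressing at the pad rises to 10 to 15 N until the catch snaps over at about 0.016 (about 22 N to go on to 0). Caught, it stays near 0.017; if not, it springs back above 0.03.
- catch (a joint): Travel in m of the red spring catch at the middle of the case's front: 0 at rest and when it has caught, up to 0.012 while the lid's strike bar pushes it out to the front.
- case_catch (a point): Centre of the top of the red spring catch on the front of the case (44 mm wide, 10 mm thick, top 66 mm above the bench).
- pocket0 (a point): Centre of the floor of the front right pocket of the case, 57.5 mm ahead (-x) of the case's origin and 90 mm to its -y. The six pockets are centred at case x = -57.5 (front row) and +37.5 mm (rear row), y = -90, 0 and +90 mm; each is about 90 mm (x) by 84 to 94 mm (y), floor 5 mm above the bench, parted by black dividers 4 mm thick and 20 mm high.
- bolt_left (a joint): Turn in rad of the left (+y of the case) captive bolt knob on the lid: starts at 0 to 0.5, grows clockwise seen from above, end stop at 2.2; light friction (0.05 Nm), stays where it is left. It counts as home within 0.12 rad of the stop.
- bolt_left_grip (a point): Grip point of the left (+y of the case) bolt knob: on its axis, 37 mm above the lid's outer face, 140 mm from the hinge line and 100 mm from the lid's middle. On a 54 mm disc 8 mm thick stands the grip bar 51 mm long (along this point's x), 14 mm wide (its y) and 32 mm high, its top 7 mm above this point. Site turns with the knob.
- bolt_right (a joint): Turn in rad of the right (-y of the case) captive bolt knob on the lid: starts at 0 to 0.5, grows clockwise seen from above, end stop at 2.2; light friction (0.05 Nm), stays where it is left. It counts as home within 0.12 rad of the stop.
- bolt_right_grip (a point): Grip point of the right (-y of the case) bolt knob: on its axis, 37 mm above the lid's outer face, 140 mm from the hinge line and 100 mm from the lid's middle. On a 54 mm disc 8 mm thick stands the grip bar 51 mm long (along this point's x), 14 mm wide (its y) and 32 mm high, its top 7 mm above this point. Site turns with the knob.
- cassette_a_mid (a point): Centre of a loose blade cassette: aluminium block 66 (its x) by 28 (y) by 46 mm (z, up), 220 g, black foot and dark sides, orange mark on top; starts upright on the bench to the left of the case. May be absent (None): two to four of a, b, c, d are there.
- cassette_b_mid (a point): Centre of a loose blade cassette: aluminium block 66 (its x) by 28 (y) by 46 mm (z, up), 220 g, black foot and dark sides, orange mark on top; starts upright on the bench to the left of the case. May be absent (None): two to four of a, b, c, d are there.
- cassette_c_mid (a point): Centre of a loose blade cassette: aluminium block 66 (its x) by 28 (y) by 46 mm (z, up), 220 g, black foot and dark sides, orange mark on top; starts upright on the bench to the left of the case. May be absent (None): two to four of a, b, c, d are there.
- cassette_d_mid (a point): Centre of a loose blade cassette: aluminium block 66 (its x) by 28 (y) by 46 mm (z, up), 220 g, black foot and dark sides, orange mark on top; starts upright on the bench to the left of the case. May be absent (None): two to four of a, b, c, d are there.
- cassette_e_mid (a point): Centre of the fifth blade cassette, the same block, already packed in one of the two outer rear pockets of the case; it stays in the case.
- cartridge_mid (a point): Centre of the used drying cartridge: orange block 44 (x) by 30 (y) by 50 mm (z, up), 100 g, white top, standing upright in the other outer rear pocket of the case.
- bin: Fixed small green open bin on the bench to the right of the case, 140 (x) by 120 (y) by 60 mm high, walls 4 mm; origin at the centre of its underside.
- spanner_a: Steel spanner lying flat among the cassettes, 150 mm; not to be disturbed. Origin on its underside.
- spanner_b: Steel spanner lying at the right front, 180 mm; not to be disturbed. Origin on its underside.
- driver: Screwdriver lying at the left front, 190 mm; not to be disturbed. Origin on its underside.
- spray: Red can, 60 mm across and 170 mm high, at the far right; not to be disturbed. Origin on its underside.
- mug: White mug, 80 mm across and 90 mm high, at the far left; not to be disturbed. Origin on its underside.
- tin: Amber jar, 60 mm across and 55 mm high, behind the cassettes; not to be disturbed. Origin on its underside.
Things that resemble listed ones, but are neither listed nor needed, are in the scene too. Leave any pink look-alike of the part that bears cassette_d_mid alone. Leave any yellow look-alike of the part that bears cartridge_mid alone.

How it is judged:
On the way, in this order (a step that is already met when the one before it is completed fails the run):
1. the drying cartridge is in the green bin and every cassette lies down in the case (x of cassette_a_mid in the frame of case between -0.102 and 0.082 m and y of cassette_a_mid in the frame of case between -0.14 and 0.14 m and z of each of cassette_a_mid, cassette_b_mid, cassette_c_mid, cassette_d_mid, cassette_e_mid in the frame of case below 0.036 m and x of cassette_b_mid in the frame of case between -0.102 and 0.082 m and y of cassette_b_mid in the frame of case between -0.14 and 0.14 m and x of cassette_c_mid in the frame of case between -0.102 and 0.082 m and y of cassette_c_mid in the frame of case between -0.14 and 0.14 m and x of cassette_d_mid in the frame of case between -0.102 and 0.082 m and y of cassette_d_mid in the frame of case between -0.14 and 0.14 m and x of cassette_e_mid in the frame of case between -0.102 and 0.082 m and y of cassette_e_mid in the frame of case between -0.14 and 0.14 m and x of cartridge_mid in the frame of bin between -0.066 and 0.066 m and y of cartridge_mid in the frame of bin between -0.056 and 0.056 m and z of cartridge_mid in the frame of bin below 0.05 m), for 0.2 s.
2. the lid is shut on its gasket and the catch has snapped over it (x of cassette_a_mid in the frame of case between -0.102 and 0.082 m and y of cassette_a_mid in the frame of case between -0.14 and 0.14 m and z of each of cassette_a_mid, cassette_b_mid, cassette_c_mid, cassette_d_mid, cassette_e_mid in the frame of case below 0.036 m and x of cassette_b_mid in the frame of case between -0.102 and 0.082 m and y of cassette_b_mid in the frame of case between -0.14 and 0.14 m and x of cassette_c_mid in the frame of case between -0.102 and 0.082 m and y of cassette_c_mid in the frame of case between -0.14 and 0.14 m and x of cassette_d_mid in the frame of case between -0.102 and 0.082 m and y of cassette_d_mid in the frame of case between -0.14 and 0.14 m and x of cassette_e_mid in the frame of case between -0.102 and 0.082 m and y of cassette_e_mid in the frame of case between -0.14 and 0.14 m and value of joint lid below 0.026 rad and value of joint catch below 0.003 m), for 0.2 s.
3. both bolt knobs are turned to their stops, the lid still latched (value of joint lid below 0.026 rad and value of joint catch below 0.003 m and value of joint each of bolt_left, bolt_right above 2.08 rad), for 0.2 s.
At the end, for the whole second after the job is handed in: Cartridge in the green bin; every cassette present lies flat in the case (its centre inside the walls and no more than 36 mm above the bench); lid shut and held by the catch (lid below 0.026 rad, catch back within 3 mm of rest); both bolt knobs within 0.12 rad of their end stops (all of step 1 and all of step 3); the robot touches nothing.
It fails at once if a bystander (spanner, screwdriver, can, mug or jar) is moved more than 60 mm (distance of any of spanner_a, spanner_b, driver, spray, mug, tin from where it was at the start of the episode above 0.06 m).
Of cassette_a, cassette_b, cassette_c, cassette_d only 2 to 4 are there at a start; the rules pass over those that are not, and their reading is None.
At some moment in a run one of cassette_a, cassette_b, cassette_c, cassette_d may be knocked a few centimetres aside while the robot is not near it.
Once in a run the grip may slacken for a moment while it holds something.
It also fails if it takes over 210 s, if anything falls off the work surface, if the arm or the gripper's body presses on something with over 40 N, if the wrist force passes 120 N, or if a joint passes its speed limit or range.

### The arm

A 7-joint arm with a two-finger parallel gripper is mounted at the origin on the work surface. World frame = base frame: x ahead of the robot, y to its left, z up, the work surface at z = 0. Lengths are in m, angles in rad, forces in N, time in s.
With the tool pointing down it reaches from about 0.4 to 0.875 m from the base axis. Payload 6.5 kg.
Tool frame: the origin (TCP) lies at the very end of the fingers, on their centre line; the grasp point (between the pads) lies 19 mm behind it; z points along the fingers, y is the line along which they close (so a half turn about z gives the same grasp; the last joint's range is limited). The gripper opens to 85 mm and grips with 20 to 120 N. Pads are 22 mm wide; open, the fingers measure 114 mm over their backs; the gripper's body (76 mm by 85 mm) begins 54 mm behind the grasp point. The pads swing forward as they close: fully open they stand 13 mm farther back than shut.
Start: joints at [-1.402, 0.536, -0.004, 1.538, 0.003, 1.067, -0.071], TCP at [0.151, 0.632, 0.231] pointing down, gripper open.
Joint ranges: [-2.7, 2.7], [-0.37, 2.16], [-1.27, 1.26], [0.24, 2.4], [-1.31, 4.45], [0.19, 1.91], [-2.76, 2.76]. Speed limits (rad/s): [2.39, 2.39, 3.14, 3.14, 3.14, 3.14, 3.14].

### API

Orientations are given as a unit quaternion [w, x, y, z].
In Python, from workcell import * gives the robot as it stands.
- The arm moves only by the shell command python3 -m handwheel 'ROWS' [FORCE]. ROWS is JSON, a list of rows, each a list of 3 entries, a list of its own where there are three numbers: the shift along the tool's x, y, z in m, then the turn, a rotation vector about the tool's x, y, z in degrees, then the closure, from 0 (fully open) to 1 (shut). A call has 1 to 5 rows; each row is the pose to reach, as a shift and turn from the pose commanded when the call began, along the tool's axes at that moment; what a row does not reach only later rows make up. A row lasts 1/8 s, in which the tool goes at most 62.5 mm and 10.7 degrees, less where a joint would pass 70% of its speed; a pose out of reach is approached as far as the arm can. A call with a gripper value outside its range is refused whole. The fingers move at their own pace and stop on an object; FORCE is the grip in N (left out, the last holds). Time passes only in rows, so rows that repeat a pose let the fingers close. It gives the time, the measured TCP pose, the force, the opening and the grip force at its end, in the units of the state.
- get_obs(): the state, without advancing time (a new reading comes with each control period).
- get_image(name): name is "side" or "top"; returns a dict with "frame" (400x640x3 uint8, blue, green, red), "range_z" (400x640 float32, m along the optical axis (not along the pixel's ray), 0 where there is no reading), "K" (3x3 intrinsics, pixels), "rvec" (rotation vector, rad) and "tvec" (3), from world to camera coordinates, as OpenCV has them. Camera axes: x right, y down, z forward; pixel columns grow to the right and rows downward; lengths in m; the calibration is good to about 2 mm. A picture is of the moment at which its call begins.
- sign_off(): hands the job in; it is judged then, once.
The state is a dict: "t": time; "qpos": joint angles; "qd": joint speeds; "effort": joint torques, N m; "position": TCP position; "ee_rot": TCP orientation; "contact_force": force on the tool from outside, world axes, zero at the start; "torque": the same for the moment, N m; "width": finger opening in m; "grasp_force": force on a finger pad.
Only numpy, scipy, OpenCV 4.12 (cv2) and the standard library are available. Lean on these libraries where they do the work, as an engineer would, in place of code of your own. Each camera call takes 0.05 s, during which the arm holds its last target. There are 200 camera calls.

## Working session

There is one attempt and no reset: what is moved stays moved. The work goes in short steps, Python scripts to look and compute and a shell command to move; the robot and the scene stay as the last step left them, time stands still between calls to the robot, and variables do not carry over. Pictures are saved under pics/ and viewed, at most 14 in all, crops included, and the job is handed in when it is done.

```bash
mkdir -p pics
cat > h.py <<'E'
from workcell import *
import numpy as np, cv2
from scipy.spatial.transform import Rotation as R
def snap(name,fn=None,crop=None,scale=1):
    im=get_image(name); 
    np.savez('last_%s.npz'%name,**{k:np.asarray(v) for k,v in im.items()})
    if fn:
        f=im['frame']
        if crop: x0,y0,x1,y1=crop; f=f[y0:y1,x0:x1]
        if scale!=1: f=cv2.resize(f,None,fx=scale,fy=scale,interpolation=cv2.INTER_CUBIC)
        cv2.imwrite('pics/'+fn,f)
    return im
def load(name): return dict(np.load('last_%s.npz'%name))
def cloud(im):
    K=im['K'];z=im['range_z'];v,u=np.mgrid[:z.shape[0],:z.shape[1]]
    P=np.stack([(u-K[0,2])/K[0,0]*z,(v-K[1,2])/K[1,1]*z,z],-1)
    Rm=cv2.Rodrigues(im['rvec'])[0]
    W=(P-im['tvec'].reshape(3))@Rm
    W[z==0]=np.nan
    return W
def px(im,u,v,zw):
    K=im['K'];Rm=cv2.Rodrigues(im['rvec'])[0];c=-Rm.T@im['tvec'].reshape(3)
    d=Rm.T@np.array([(u-K[0,2])/K[0,0],(v-K[1,2])/K[1,1],1]);s=(zw-c[2])/d[2];return c+s*d
def rel(p,yaw=None):
    """shift in tool axes from current measured pose to p"""
    o=get_obs();q=o['ee_rot'];r=R.from_quat([q[1],q[2],q[3],q[0]])
    return r.inv().apply(np.array(p)-o['position'])
E
python3 - <<'E'
from h import *
o=get_obs(); print({k:np.round(v,3) for k,v in o.items()})
for n in('top','side'):
    im=snap(n,n+'0.png'); Rm=cv2.Rodrigues(im['rvec'])[0]; print(n,-Rm.T@im['tvec'].reshape(3),im['K'][0,0])
E
```

```text
{'t': np.float64(0.0), 'qpos': array([-1.402,  0.537, -0.004,  1.539,  0.003,  1.067, -0.071]), 'qd': array([ 0.   ,  0.001, -0.001,  0.001, -0.001,  0.001, -0.   ]), 'effort': array([-0.0000e+00, -5.8341e+01,  1.0490e+00, -2.5911e+01,  1.2000e-02,
        9.0000e-03, -0.0000e+00]), 'position': array([0.151, 0.632, 0.23 ]), 'ee_rot': array([-0.   ,  0.117,  0.993, -0.001]), 'contact_force': array([ 0.37 , -0.044, -0.061]), 'torque': array([-0.006,  0.011, -0.023]), 'grasp_force': np.float64(0.0), 'width': np.float64(0.085)}
top [0.32520215 0.01621761 1.11560377] 373.36501123714
side [ 0.06776882 -0.52298436  0.64410982] 381.44806892223573
```

View pics/top0.png

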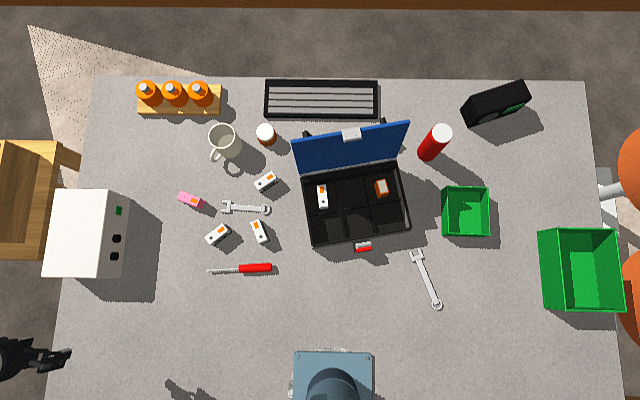

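View pics/side0.png

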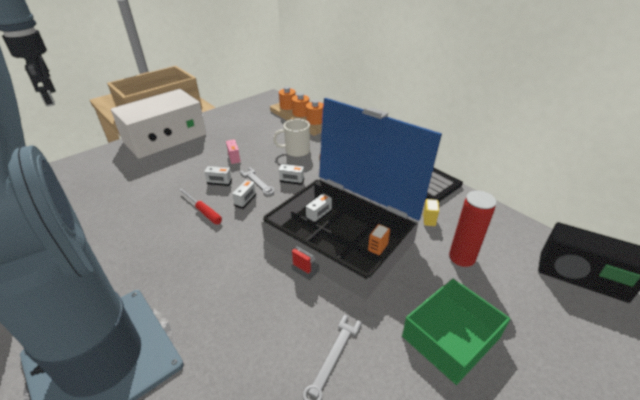

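Top view: three loose cassettes at about (265,181), (218,235) and (258,231), a pink decoy at (190,199), the packed cassette at (322,196), the cartridge at (381,187), the small bin at (466,211) and the catch at (363,247). The side view agrees, and shows a yellow decoy behind the case.

```bash
cat >> h.py <<'E'
def block(im,u,v,lo,hi,r=22):
    W=cloud(im);s=W[v-r:v+r,u-r:u+r].reshape(-1,3);m=((s[:,2]>lo)&(s[:,2]<hi)).astype(bool).reshape(2*r,2*r)
    n,l,st,c=cv2.connectedComponentsWithStats(m.astype(np.uint8))
    k=min(range(1,n),key=lambda i:np.hypot(*(c[i]-r)) if st[i,4]>15 else 1e9)
    p=s[(l==k).ravel()]; b=cv2.minAreaRect((p[:,:2]*1000).astype(np.float32))
    (cx,cy),(w,h),a=b
    if w<h: a+=90
    a=(a+90)%180-90
    return np.round([cx,cy,max(w,h),min(w,h),a,np.median(p[:,2])*1000],1)
E
python3 - <<'E'
from h import *
im=load('top')
for n,u,v,lo,hi in[('c1',265,181,.036,.06),('c2',218,235,.036,.06),('c3',258,231,.036,.06),('e',322,196,.036,.07),('cart',381,187,.04,.07),('pink',190,199,.02,.08)]:
    print(n,block(im,u,v,lo,hi))
print('bin rim',block(im,466,211,.05,.07,35)); print('catch',block(im,363,247,.058,.072,12))
W=cloud(im)
# case rim points
s=W[150:260,290:425].reshape(-1,3);p=s[(s[:,2]>.055)&(s[:,2]<.073)]
m=(p[:,0]>0.2); print(len(p)); b=cv2.minAreaRect((p[:,:2]*1000).astype(np.float32));print(b)
l=s[(s[:,2]>.09)]; print('lid',l.min(0),l.max(0))
hsv=cv2.cvtColor(im['frame'],cv2.COLOR_BGR2HSV)
for nm,mask in(('lid',(hsv[...,0]>105)&(hsv[...,0]<125)&(hsv[...,1]>150)),('bin',(hsv[...,0]>50)&(hsv[...,0]<75)&(hsv[...,1]>120))):
    mask=mask.copy();mask[:,530:]=0; 
    q=W[mask];q=q[np.isfinite(q[:,2])]
    if nm=='lid':
        c=q.mean(0);n=np.linalg.svd(q-c,full_matrices=False)[2][2];print('lid plane c',c,'n',n,len(q))
    else: print('bin xy',cv2.minAreaRect((q[q[:,2]>.045][:,:2]*1000).astype(np.float32)), np.percentile(q[:,2],[5,50,95]))
for u,v in[(363,247),(314,245),(410,231),(304,170),(404,160)]: print(u,v,W[v,u])
E
```

```text
c1 [590.6 208.9  65.5  30.1 -55.3  46.9]
c2 [430.1 341.1  66.1  28.2 -50.1  46.7]
c3 [440.5 219.1  66.2  29.   26.1  46.6]
e [545.9  37.6  65.9  29.    7.5  51.7]
cart [ 575.1 -136.8   44.3   30.5   15.7   55.3]
pink [531.7 429.3  66.6  28.3  70.3  46.5]
bin rim [ 509.  -379.   140.7  122.    -1.3   59. ]
catch [393.1 -81.8  42.5   9.7 -78.7  66.4]
1857
((521.42578125, -101.16012573242188), (252.90936279296875, 378.71014404296875), 12.147865295410156)
lid [ 0.60699206 -0.1752029   0.09003429] [0.66524574 0.10935572 0.23257671]
lid plane c [ 0.64358045 -0.03052471  0.185515  ] n [-0.96055689 -0.26572648  0.08197492] 3565
bin xy ((471.66290283203125, 24.91510009765625), (378.6275634765625, 1323.51708984375), 15.60396957397461) [0.00182231 0.00755071 0.06184137]
363 247 [ 0.3965565  -0.07958648  0.06708058]
314 245 [0.39938595 0.05696796 0.07144849]
410 231 [ 0.45112372 -0.22605201 -0.00048164]
304 170 [0.61026491 0.08980728 0.0883418 ]
404 160 [ 0.67111404 -0.21302287  0.00136948]
```

```bash
python3 - <<'E'
from h import *
im=load('top');W=cloud(im)
s=W[215:252,295:425].reshape(-1,3);p=s[(s[:,2]>.0675)&(s[:,2]<.075)];p=p[p[:,0]<.47]
print('gasket',len(p),cv2.minAreaRect((p[:,:2]*1000).astype(np.float32)))
l=cv2.fitLine((p[:,:2]*1000).astype(np.float32),cv2.DIST_HUBER,0,.01,.01).ravel();print(l,np.degrees(np.arctan2(-l[0],l[1])))
yaw=np.arctan2(-l[0],l[1])
hsv=cv2.cvtColor(im['frame'],cv2.COLOR_BGR2HSV)
mask=(hsv[...,0]>105)&(hsv[...,0]<125)&(hsv[...,1]>150);mask[:,430:]=0;mask[:,:280]=0
q=W[mask];q=q[np.isfinite(q[:,2])];q=q[(q[:,2]>.08)]
for it in range(4):
    c=q.mean(0);n=np.linalg.svd(q-c,full_matrices=False)[2][2];d=(q-c)@n;q=q[abs(d)<max(.004,2*d.std()*(it<2))]
n*=-np.sign(n[0]);print('lid n',n,np.degrees(np.arctan2(-n[1],-n[0])),len(q),'c',c)
for y in (yaw,np.arctan2(-n[1],-n[0])):
    ex=np.array([np.cos(y),np.sin(y)]);ey=np.array([-ex[1],ex[0]])
    pc=q[:,:2]@ey;print('lid y range',pc.min(),pc.max()); pg=p[:,:2]@ey; print('gasket y',pg.min(),pg.max(),'x',np.median(p[:,:2]@ex))
    s=W[150:260,290:425].reshape(-1,3);r=s[(s[:,2]>.057)&(s[:,2]<.063)];print('rim y pct',np.percentile(r[:,:2]@ey,[1,99]), 'x', np.percentile(r[:,:2]@ex,[1,99]))
    cc=np.array([.3931,-.0818]);print('catch',cc@ex,cc@ey)
    e=np.array([.5459,.0376]);print('e',e@ex,e@ey)
E
python3 - <<'E'
import cv2
f=cv2.imread('pics/top0.png')[120:255,285:425];cv2.imwrite('pics/case0.png',cv2.resize(f,None,fx=4.4,fy=4.4,interpolation=cv2.INTER_CUBIC))
E
```

```text
gasket 349 ((426.4726867675781, -68.97210693359375), (82.51326751708984, 294.18463134765625), 0.3841801881790161)
[ 1.8573329e-01 -9.8260021e-01  4.2590717e+02 -7.3316612e+01] -169.29611
lid n [-0.97597382 -0.19290337  0.10130837] 11.180529146137399 3282 c [ 0.64441109 -0.03179722  0.18858064]
lid y range 0.00787339320255268 0.29664521349100503
gasket y 0.009627451702764129 0.29727846844755695 x -0.4048724387368441
rim y pct [0.00827809 0.29696018] x [-0.61505482 -0.38590095]
catch -0.3710671640306711 0.15338843549638986
e -0.5433850257515908 0.06444600982815027
lid y range -0.3018635814134469 -0.013118805900339477
gasket y -0.3007666379437158 -0.013318076003850498 x 0.4036289535523311
rim y pct [-0.30148938 -0.01259393] x [0.38456958 0.61348012]
catch 0.3697782962691993 -0.15647000226320784
e 0.5428300983777462 -0.0689641522474272
```

View pics/case0.png

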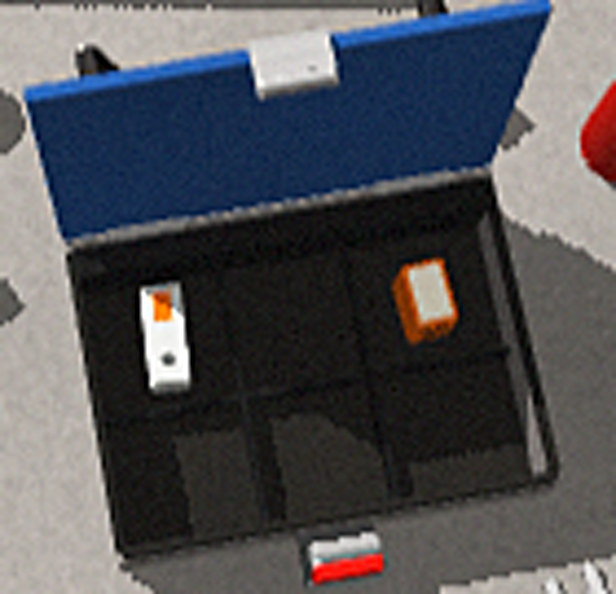

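Case origin comes out at about (0.526, −0.056) with yaw 11.1° and the lid at about 1.67 rad. Free pockets are the front three and the rear middle. Next I'll approach c2.

```bash
cat >> h.py <<'E'
def aim(x,y,z,az):
    """print tool shift (mm) and turn (deg, rotvec tool) to TCP x,y,z with closing line azimuth az (deg, exact, not mod 180)"""
    o=get_obs();q=o['ee_rot'];r=R.from_quat([q[1],q[2],q[3],q[0]])
    a=np.radians(az);Y=np.array([np.cos(a),np.sin(a),0]);Z=np.array([0,0,-1.]);X=np.cross(Y,Z)
    g=R.from_matrix(np.stack([X,Y,Z],1))
    print('t %.1f shift'%o['t'],np.round(r.inv().apply(np.array([x,y,z])-o['position'])*1000,0),'turn',np.round((r.inv()*g).as_rotvec(degrees=True),1),'w %.3f gf %.0f q7 %.2f'%(o['width'],o['grasp_force'],o['qpos'][6]),'F',np.round(o['contact_force'],1))
E
python3 -c "
from h import *
aim(.430,.341,.12,39.9)"
```

```text
t 0.1 shift [-339. -218.  111.] turn [-0.1  0.  36.7] w 0.086 gf 0 q7 -0.07 F [-0.5 -0.2 -0.6]
```

```bash
python3 -m handwheel '[[[-0.339,-0.218,0.05],[0,0,36.7],0.2],[[-0.339,-0.218,0.05],[0,0,36.7],0.2],[[-0.339,-0.218,0.05],[0,0,36.7],0.2],[[-0.339,-0.218,0.05],[0,0,36.7],0.2],[[-0.339,-0.218,0.05],[0,0,36.7],0.2]]' 80;  python3 -c "
from h import *
aim(.430,.341,.12,39.9)"
```

```text
t: 0.72
position: [0.3669, 0.4067, 0.1925]
ee_rot: [0.0, 0.424, 0.906, -0.0]
contact_force: [0.9, 1.2, -0.3]
width: 0.0684
grasp_force: 0.0
t 0.7 shift [-91.   6.  72.] turn [-0.   0.  -0.1] w 0.068 gf 0 q7 -0.13 F [ 0.9  1.2 -0.3]
```

```bash
python3 -m handwheel '[[[-0.091,0.006,0.072],[0,0,0],0.2],[[-0.091,0.006,0.072],[0,0,0],0.2],[[-0.091,0.006,0.072],[0,0,0],0.2]]' >/dev/null;  python3 -c "
from h import *
print(block(snap('top'),218,235,.036,.06))
aim(.430,.341,.017,39.9)"
```

```text
[438.  331.2  40.6  29.5 -48.9  46.8]
t 1.1 shift [  0.   2. 103.] turn [-0.2  0.  -0.2] w 0.069 gf 0 q7 0.06 F [-0.6  1.5  0.5]
```

```bash
python3 -m handwheel '[[[0,0.002,0.05],[0,0,0],0.2],[[0,0.002,0.103],[0,0,0],0.2],[[0,0.002,0.103],[0,0,0],0.2],[[0,0.002,0.103],[0,0,0],0.9],[[0,0.002,0.103],[0,0,0],0.9]]' 80 >/dev/null; python3 -m handwheel '[[[0,0,0],[0,0,0],0.9],[[0,0,0],[0,0,0],0.9],[[0,0,0],[0,0,0],0.9]]'; python3 -m handwheel '[[[0,0,-0.06],[0,0,0],0.9],[[0,0,-0.12],[0,0,0],0.9],[[0,0,-0.12],[0,0,0],0.9]]';  python3 -c "
from h import *
aim(.452,.021,.14,101.1)"
```

```text
t: 2.15
position: [0.4315, 0.345, 0.0204]
ee_rot: [0.0, 0.424, 0.906, 0.002]
contact_force: [-0.9, -0.4, 10.1]
width: 0.0268
grasp_force: 79.3
t: 2.52
position: [0.4335, 0.3462, 0.1437]
ee_rot: [0.002, 0.424, 0.906, 0.005]
contact_force: [0.9, 0.3, -2.9]
width: 0.0271
grasp_force: 79.9
t 2.5 shift [-262. -194.    1.] turn [  0.6   0.3 -61.3] w 0.027 gf 80 q7 0.06 F [ 0.9  0.3 -2.9]
```

```bash
python3 -m handwheel '[[[-0.262,-0.194,0],[0.6,0.3,-61.3],0.9],[[-0.262,-0.194,0],[0.6,0.3,-61.3],0.9],[[-0.262,-0.194,0],[0.6,0.3,-61.3],0.9],[[-0.262,-0.194,0],[0.6,0.3,-61.3],0.9],[[-0.262,-0.194,0],[0.6,0.3,-61.3],0.9]]' >/dev/null;  python3 -c "
from h import *
aim(.452,.021,.14,101.1)"
```

```text
t 3.1 shift [ -3. -22.  -2.] turn [-0.3 -0.4 -9.5] w 0.026 gf 80 q7 1.42 F [ 1.7 -0.  -2.3]
```

```bash
python3 -m handwheel '[[[-0.003,-0.016,0],[0,0,-8.5],0.9],[[-0.003,-0.016,0],[0,0,-8.5],0.9],[[-0.003,-0.016,0],[0,0,-8.5],0.9]]' >/dev/null;  python3 -c "
from h import *
snap('side','s1.png',(220,130,460,310),3)
aim(.452,.021,.027,101.1)"
```

```text
t 3.6 shift [  0.  -9. 111.] turn [-0.2 -0.5 -1.3] w 0.027 gf 80 q7 1.58 F [-0.9  0.1 -2.3]
```

View pics/s1.png

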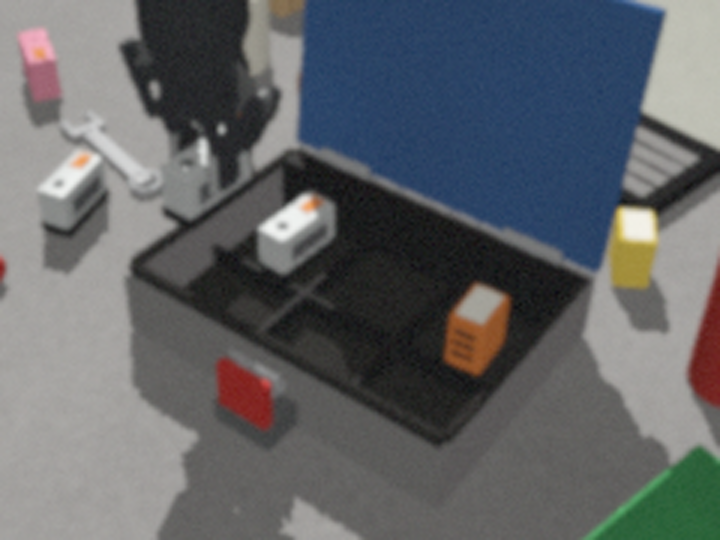

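```bash
python3 -m handwheel '[[[0,-0.009,0.04],[0,0,-1.3],0.9],[[0,-0.009,0.09],[0,0,-1.3],0.9],[[0,-0.009,0.108],[0,0,-1.3],0.9],[[0,-0.009,0.108],[0,0,-1.3],0.9]]' ;  python3 -c "
from h import *
aim(.452,.021,.027,101.1)"
```

```text
t: 4.08
position: [0.4512, 0.0202, 0.0288]
ee_rot: [-0.005, -0.098, 0.995, -0.003]
contact_force: [0.5, 0.1, -1.9]
width: 0.0264
grasp_force: 79.6
t 4.1 shift [-1.  1.  2.] turn [-0.2 -0.6  0.1] w 0.026 gf 80 q7 1.62 F [ 0.5  0.1 -1.9]
```

```bash
python3 -m handwheel '[[[0,0,0.003],[0,0,0],0.9],[[0,0,0.003],[0,0,0],0.9],[[0,0,0.003],[0,0,0],0.5],[[0,0,0.003],[0,0,0],0.5],[[0,0,0.003],[0,0,0],0.5]]' ; python3 -m handwheel '[[[0,0,-0.05],[0,0,0],0.5],[[0,0,-0.11],[0,0,0],0.5],[[0,0,-0.11],[0,0,0],0.2],[[0,0,-0.11],[0,0,0],0.2]]' ;  python3 -c "
from h import *
im=snap('top');print(block(im,258,231,.036,.06))
print(block(im,265,181,.036,.06))
aim(.4405,.2191,.12,116.1)"
```

```text
t: 4.7
position: [0.4526, 0.0189, 0.0272]
ee_rot: [-0.004, -0.097, 0.995, -0.003]
contact_force: [0.4, 0.5, 1.1]
width: 0.043
grasp_force: 0.0
t: 5.2
position: [0.4528, 0.0196, 0.1368]
ee_rot: [-0.004, -0.097, 0.995, -0.003]
contact_force: [-0.3, 0.5, -0.3]
width: 0.0685
grasp_force: 0.0
[440.5 219.2  66.3  28.5  25.1  46.7]
[590.2 208.4  65.4  29.2 -54.4  46.8]
t 5.2 shift [-27. 198.  15.] turn [ -0.2  -0.6 -15. ] w 0.068 gf 0 q7 1.62 F [-0.4 -0.3 -0.3]
```

```bash
python3 -m handwheel '[[[-0.027,0.198,0.01],[0,-0.6,-15],0.2],[[-0.027,0.198,0.01],[0,-0.6,-15],0.2],[[-0.027,0.198,0.01],[0,-0.6,-15],0.2],[[-0.027,0.198,0.01],[0,-0.6,-15],0.2],[[-0.027,0.198,0.01],[0,-0.6,-15],0.2]]' >/dev/null;  python3 -c "
from h import *
aim(.4405,.2191,.018,115.5)"
```

```text
t 5.9 shift [ -0.   1. 106.] turn [-0.2 -0.1  0.7] w 0.068 gf 0 q7 1.42 F [ 0.3 -1.  -0.6]
```

```bash
python3 -m handwheel '[[[0,0.001,0.05],[0,0,0],0.2],[[0,0.001,0.105],[0,0,0],0.2],[[0,0.001,0.105],[0,0,0],0.2],[[0,0.001,0.105],[0,0,0],0.9],[[0,0.001,0.105],[0,0,0],0.9]]' 80 >/dev/null; python3 -m handwheel '[[[0,0,0],[0,0,0],0.9],[[0,0,0],[0,0,0],0.9],[[0,0,0],[0,0,0],0.9]]'; python3 -m handwheel '[[[0,0,-0.06],[0,0,0],0.9],[[0,0,-0.12],[0,0,0],0.9],[[0,0,-0.12],[0,0,0],0.9]]';  python3 -c "
from h import *
aim(.470,-.067,.14,101.1)"
```

```text
t: 6.88
position: [0.4429, 0.2201, 0.0233]
ee_rot: [0.003, -0.226, 0.974, -0.001]
contact_force: [-0.8, -1.3, 9.8]
width: 0.0266
grasp_force: 79.0
t: 7.25
position: [0.4443, 0.2218, 0.1463]
ee_rot: [0.006, -0.226, 0.974, 0.0]
contact_force: [0.7, 0.3, -2.7]
width: 0.0266
grasp_force: 80.0
t 7.2 shift [ 104. -271.    6.] turn [-0.1  0.7 15. ] w 0.027 gf 80 q7 1.41 F [ 0.7  0.3 -2.7]
```

```bash
python3 -m handwheel '[[[0.104,-0.271,0],[0,0.7,15],0.9],[[0.104,-0.271,0],[0,0.7,15],0.9],[[0.104,-0.271,0],[0,0.7,15],0.9],[[0.104,-0.271,0],[0,0.7,15],0.9],[[0.104,-0.271,0],[0,0.7,15],0.9]]' >/dev/null; python3 -m handwheel '[[[0,0,0],[0,0,0],0.9],[[0,0,0],[0,0,0],0.9]]' >/dev/null; python3 -c "
from h import *
aim(.470,-.067,.030,101.1)"
```

```text
t 8.1 shift [ -5.   1. 111.] turn [-0.2 -0.6  0.1] w 0.026 gf 83 q7 1.83 F [ 0.6  1.  -2.8]
```

```bash
python3 -m handwheel '[[[-0.005,0.001,0.04],[0,0,0],0.9],[[-0.005,0.001,0.09],[0,0,0],0.9],[[-0.005,0.001,0.11],[0,0,0],0.9],[[-0.005,0.001,0.11],[0,0,0],0.9],[[-0.005,0.001,0.11],[0,0,0],0.9]]' ; python3 -m handwheel '[[[0,0,0.002],[0,0,0],0.9],[[0,0,0.002],[0,0,0],0.9],[[0,0,0.002],[0,0,0],0.5],[[0,0,0.002],[0,0,0],0.5],[[0,0,0.002],[0,0,0],0.5]]' ; python3 -m handwheel '[[[0,0,-0.05],[0,0,0],0.5],[[0,0,-0.11],[0,0,0],0.5],[[0,0,-0.11],[0,0,0],0.2],[[0,0,-0.11],[0,0,0],0.2]]' >/dev/null;  python3 -c "
from h import *
im=snap('top');
print(block(im,265,181,.036,.06))
aim(.5905,.2087,.12,35)"
```

```text
t: 8.75
position: [0.4709, -0.0666, 0.0319]
ee_rot: [-0.005, -0.098, 0.995, -0.003]
contact_force: [-0.2, -1.0, -2.7]
width: 0.0266
grasp_force: 84.7
t: 9.38
position: [0.4707, -0.0679, 0.0298]
ee_rot: [-0.005, -0.097, 0.995, -0.003]
contact_force: [-0.1, 0.4, 0.4]
width: 0.0427
grasp_force: 0.0
[590.  208.3  65.1  29.  -54.4  46.8]
t 9.9 shift [-171.  248.   16.] turn [-0.6 -0.5 66.1] w 0.068 gf 0 q7 1.83 F [-0.3 -0.4  0.1]
```

```bash
python3 -m handwheel '[[[-0.03,0.248,0],[0,0,66],0.2],[[-0.05,0.248,0],[0,0,66],0.2],[[-0.08,0.248,0],[0,0,66],0.2],[[-0.13,0.248,0],[0,0,66],0.2],[[-0.171,0.248,0],[0,0,66],0.2]]' >/dev/null; python3 -m handwheel '[[[0,0,0],[0,0,0],0.2],[[0,0,0],[0,0,0],0.2]]' >/dev/null; python3 -c "
from h import *
aim(.5900,.2085,.018,35)"
```

```text
t 10.8 shift [ -7.  28. 117.] turn [-0.9 -0.1 14.7] w 0.069 gf 0 q7 0.59 F [-1.  -1.  -0.2]
```

```bash
python3 -m handwheel '[[[-0.007,0.028,0],[-0.9,0,14.7],0.2],[[-0.007,0.028,0],[-0.9,0,14.7],0.2],[[-0.007,0.028,0.06],[-0.9,0,14.7],0.2],[[-0.007,0.028,0.09],[-0.9,0,14.7],0.2],[[-0.007,0.028,0.09],[-0.9,0,14.7],0.2]]' >/dev/null;python3 -c "
from h import *
aim(.5900,.2085,.018,35)"
```

```text
t 11.4 shift [ 1.  2. 26.] turn [-0.1 -0.2 -0.1] w 0.068 gf 0 q7 0.40 F [0.4 0.  0.5]
```

```bash
python3 -m handwheel '[[[0,0.001,0.026],[0,0,0],0.2],[[0,0.001,0.026],[0,0,0],0.2],[[0,0.001,0.026],[0,0,0],0.9],[[0,0.001,0.026],[0,0,0],0.9],[[0,0.001,0.026],[0,0,0],0.9]]' 80 >/dev/null; python3 -m handwheel '[[[0,0,0],[0,0,0],0.9],[[0,0,0],[0,0,0],0.9]]'; python3 -m handwheel '[[[0,0,-0.06],[0,0,0],0.9],[[0,0,-0.13],[0,0,0],0.9],[[0,0,-0.13],[0,0,0],0.9]]';  python3 -c "
from h import *
aim(.487,-.1555,.15,101.1)"
```

```text
t: 12.3
position: [0.5938, 0.2101, 0.0223]
ee_rot: [0.001, 0.462, 0.887, 0.003]
contact_force: [-1.0, -1.1, 6.0]
width: 0.0264
grasp_force: 80.1
t: 12.68
position: [0.596, 0.2104, 0.1561]
ee_rot: [0.003, 0.462, 0.887, 0.006]
contact_force: [0.6, 0.8, -2.1]
width: 0.0265
grasp_force: 80.4
t 12.7 shift [-237. -299.    2.] turn [  0.7   0.5 -66.1] w 0.026 gf 80 q7 0.37 F [ 0.6  0.8 -2.1]
```

```bash
python3 -m handwheel '[[[-0.006,-0.183,0],[0.7,0.5,-66],0.9],[[-0.006,-0.183,0],[0.7,0.5,-66],0.9],[[-0.006,-0.183,0],[0.7,0.5,-66],0.9],[[-0.237,-0.299,0],[0.7,0.5,-66],0.9],[[-0.237,-0.299,0],[0.7,0.5,-66],0.9]]' >/dev/null; python3 -m handwheel '[[[0,0,0],[0,0,0],0.9]]' >/dev/null; python3 -c "
from h import *
aim(.487,-.1555,.15,101.1)"
```

```text
t 13.4 shift [ -35. -138.   -1.] turn [ -0.1  -0.5 -15.3] w 0.026 gf 81 q7 1.49 F [-0.3  1.  -1.7]
```

```bash
python3 -m handwheel '[[[-0.035,-0.138,0],[0,-0.5,-15.3],0.9],[[-0.035,-0.138,0],[0,-0.5,-15.3],0.9],[[-0.035,-0.138,0],[0,-0.5,-15.3],0.9],[[-0.035,-0.138,0],[0,-0.5,-15.3],0.9],[[-0.035,-0.138,0],[0,-0.5,-15.3],0.9]]' >/dev/null; python3 -c "
from h import *
aim(.487,-.1555,.029,101.1)"
```

```text
t 14.1 shift [  3.  -8. 120.] turn [ 0.1 -0.   0.5] w 0.027 gf 81 q7 2.03 F [-0.3  0.8 -3.3]
```

```bash
python3 -m handwheel '[[[0.003,-0.008,0.04],[0,0,0.5],0.9],[[0.003,-0.008,0.09],[0,0,0.5],0.9],[[0.003,-0.008,0.118],[0,0,0.5],0.9],[[0.003,-0.008,0.118],[0,0,0.5],0.9],[[0.003,-0.008,0.118],[0,0,0.5],0.9]]' ; python3 -m handwheel '[[[0,0,0.002],[0,0,0],0.9],[[0,0,0.002],[0,0,0],0.9],[[0,0,0.002],[0,0,0],0.5],[[0,0,0.002],[0,0,0],0.5],[[0,0,0.002],[0,0,0],0.5]]' ; python3 -m handwheel '[[[0,0,-0.05],[0,0,0],0.5],[[0,0,-0.12],[0,0,0],0.5],[[0,0,-0.12],[0,0,0],0.2],[[0,0,-0.12],[0,0,0],0.2]]' >/dev/null;  python3 -c "
from h import *
im=snap('side','s2.png',(190,110,490,335),2.6)
aim(.5751,-.1368,.14,105)"
```

```text
t: 14.68
position: [0.4884, -0.1571, 0.0323]
ee_rot: [0.001, -0.097, 0.995, -0.0]
contact_force: [0.3, -1.0, -2.2]
width: 0.0262
grasp_force: 82.3
t: 15.3
position: [0.488, -0.1581, 0.0296]
ee_rot: [0.001, -0.096, 0.995, -0.0]
contact_force: [-0.3, 0.6, 0.4]
width: 0.0427
grasp_force: 0.0
t 15.8 shift [-90.   4.   9.] turn [ 0. -0. -4.] w 0.069 gf 0 q7 2.05 F [-0.8  1.  -1. ]
```

View pics/s2.png

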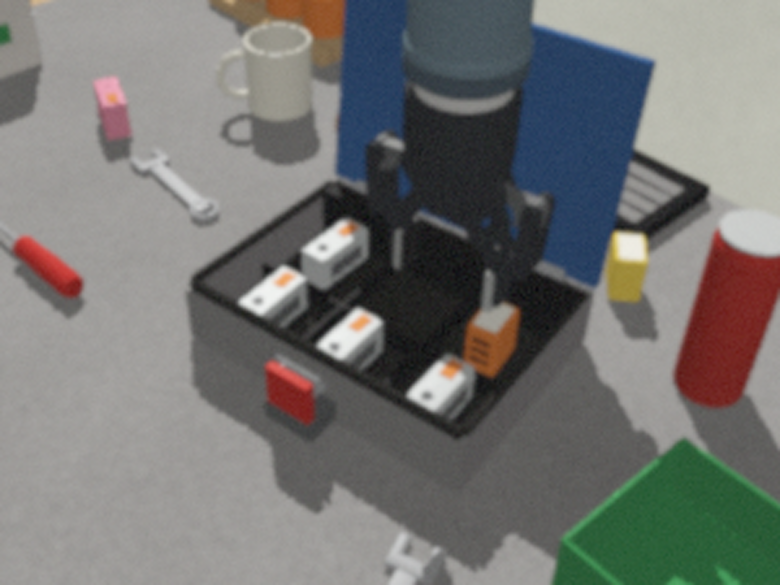

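All three cassettes stand in the front pockets at (275,290), (350,340) and (440,385). Only the pink decoy is left on the bench. The cartridge at (492,340) is next.

```bash
python3 -m handwheel '[[[-0.05,0.004,0],[0,0,-4],0.4],[[-0.09,0.004,0.009],[0,0,-4],0.4],[[-0.09,0.004,0.009],[0,0,-4],0.4],[[-0.09,0.004,0.009],[0,0,-4],0.4]]' >/dev/null;  python3 -c "
from h import *
aim(.5751,-.1368,.026,105)"
```

```text
t 16.4 shift [ -2.  -0. 113.] turn [ 0.  -0.2  0. ] w 0.051 gf 0 q7 2.04 F [ 0.1 -0.4 -0.1]
```

```bash
python3 -m handwheel '[[[-0.002,0,0.05],[0,0,0],0.4],[[-0.002,0,0.112],[0,0,0],0.4],[[-0.002,0,0.112],[0,0,0],0.4],[[-0.002,0,0.112],[0,0,0],0.9],[[-0.002,0,0.112],[0,0,0],0.9]]' 60; python3 -m handwheel '[[[0,0,0],[0,0,0],0.9],[[0,0,0],[0,0,0],0.9],[[0,0,-0.06],[0,0,0],0.9],[[0,0,-0.12],[0,0,0],0.9],[[0,0,-0.13],[0,0,0],0.9]]';  python3 -c "
from h import *
aim(.509,-.379,.16,101.1)"
```

```text
t: 16.98
position: [0.5791, -0.1371, 0.0314]
ee_rot: [0.003, -0.131, 0.991, -0.001]
contact_force: [-0.4, 0.0, -1.1]
width: 0.0289
grasp_force: 59.5
t: 17.6
position: [0.5803, -0.1371, 0.1641]
ee_rot: [0.005, -0.131, 0.991, -0.002]
contact_force: [0.2, -0.3, -2.2]
width: 0.0289
grasp_force: 59.9
t 17.6 shift [ 132. -215.    4.] turn [-0.2  0.6  3.9] w 0.029 gf 60 q7 2.04 F [ 0.2 -0.3 -2.2]
```

```bash
python3 -m handwheel '[[[0.132,-0.215,0],[0,0,0],0.9],[[0.132,-0.215,0],[0,0,0],0.9],[[0.132,-0.215,0],[0,0,0],0.9],[[0.132,-0.215,0],[0,0,0],0.9],[[0.132,-0.215,0],[0,0,0],0.9]]' >/dev/null;  python3 -m handwheel '[[[0,0,0],[0,0,0],0.9]]'; python3 -c "
from h import *
aim(.509,-.379,.05,105)"
```

```text
t: 18.35
position: [0.5051, -0.3775, 0.158]
ee_rot: [0.0, -0.131, 0.991, 0.0]
contact_force: [0.8, 1.0, -1.8]
width: 0.0286
grasp_force: 59.9
t 18.4 shift [ -3.  -3. 108.] turn [ 0.   0.1 -0. ] w 0.029 gf 60 q7 2.47 F [ 0.8  1.  -1.8]
```

```bash
python3 -m handwheel '[[[-0.003,-0.003,0.06],[0,0,0],0.9],[[-0.003,-0.003,0.12],[0,0,0],0.9],[[-0.003,-0.003,0.12],[0,0,0],0.9],[[-0.003,-0.003,0.12],[0,0,0],0.9]]'; python3 -m handwheel '[[[0,0,0],[0,0,0],0.5],[[0,0,0],[0,0,0],0.5],[[0,0,-0.06],[0,0,0],0.5],[[0,0,-0.12],[0,0,0],0.5],[[0,0,-0.18],[0,0,0],0.9]]';  python3 -c "
from h import *
import time
im=snap('top','t3.png',(180,110,520,300),2.3)
im=snap('side')"
```

```text
t: 18.85
position: [0.5106, -0.3795, 0.0401]
ee_rot: [0.001, -0.132, 0.991, -0.0]
contact_force: [0.2, -0.5, -0.6]
width: 0.0288
grasp_force: 61.3
t: 19.48
position: [0.509, -0.3803, 0.2215]
ee_rot: [0.001, -0.131, 0.991, -0.001]
contact_force: [0.2, -0.2, 0.1]
width: 0.0256
grasp_force: 0.0
```

View pics/t3.png

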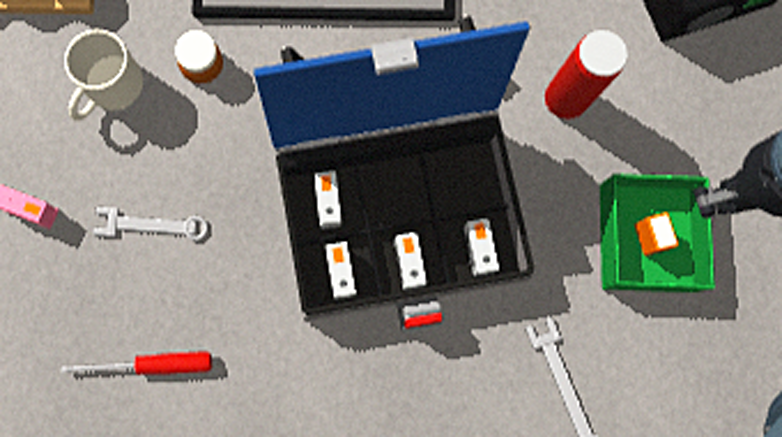

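The crop shows all four cassettes in the case and the cartridge in the bin at (658,235). Now the lid: first I'll check the height of its top and then work out a path behind it.

```bash
cat >> h.py <<'E'
O=np.array([.526,-.056]);YAW=np.radians(11.1);EX=np.array([np.cos(YAW),np.sin(YAW)]);EY=np.array([-EX[1],EX[0]])
def cw(x,y,z): return np.r_[O+x*EX+y*EY,z]
def arc(th,s=.168,y=0,pen=0):
    return cw(.1075-s*np.cos(th)+.010*np.sin(th)+.011-pen*np.sin(th),y,.0615+s*np.sin(th)+.010*np.cos(th)-pen*np.cos(th))
def case(p): d=np.asarray(p)[...,:2]-O; return np.stack([d@EX,d@EY,np.asarray(p)[...,2]],-1)
def lidang(im):
    W=cloud(im);hsv=cv2.cvtColor(im['frame'],cv2.COLOR_BGR2HSV)
    m=(hsv[...,0]>105)&(hsv[...,0]<125)&(hsv[...,1]>150);c=case(W[m]);c=c[np.isfinite(c[:,2])&(abs(c[:,1])<.14)&(abs(c[:,0])<.2)&(c[:,2]>.07)]
    A=np.arctan2(c[:,2]-.0615,.1075-c[:,0]);return np.round(np.percentile(A,[10,50,90]),3),len(c)
E
python3 -c "
from h import *
im=load('top');c=case(cloud(im)).reshape(-1,3);c=c[np.isfinite(c[:,2])]
k=c[(abs(c[:,0]-.13)<.06)&(abs(c[:,1])<.15)&(c[:,2]>.2)];print('top z',np.percentile(k[:,2],[50,90,99]),k[:,0].min(),k[:,0].max())
m=k[abs(k[:,1])<.03];print('mid',np.percentile(m[:,2],[50,90,99]),m[:,0].min(),m[:,0].max())
r=c[(c[:,2]>.15)&(c[:,2]<.18)&(c[:,1]<-.15)&(c[:,1]>-.4)&(c[:,0]>0.03)];print('can',np.median(r,0))
print(lidang(im),lidang(load('side')))
print(cw(.185,0,.36)); aim(*cw(.185,0,.36),101.1)
for t in(1.67,1.4,1.1,.8,.5,.25,.1,.02):print(t,arc(t).round(3),case(arc(t)).round(3))
"
```

```text
top z [0.25264203 0.28235537 0.29281411] 0.10573730102052384 0.1771078542750781
mid [0.28205303 0.29126646 0.29454181] 0.10573730102052384 0.13870735260283626
can [ 0.12179729 -0.24905179  0.16963368]
(array([1.667, 1.675, 1.697]), 3381) (array([1.647, 1.666, 1.682]), 2690)
[ 0.70753914 -0.02038344  0.36      ]
t 19.6 shift [-284.  299. -133.] turn [-0.6  0.6  3.9] w 0.011 gf 0 q7 2.47 F [-1.2 -1.9  0. ]
1.67 [ 0.668 -0.028  0.228] [0.145 0.    0.228]
1.4 [ 0.624 -0.037  0.229] [0.1   0.    0.229]
1.1 [ 0.576 -0.046  0.216] [ 0.051 -0.     0.216]
0.8 [ 0.534 -0.054  0.189] [ 0.009 -0.     0.189]
0.5 [ 0.502 -0.061  0.151] [-0.024  0.     0.151]
0.25 [ 0.485 -0.064  0.113] [-0.042  0.     0.113]
0.1 [ 0.479 -0.065  0.088] [-0.048 -0.     0.088]
0.02 [ 0.478 -0.065  0.075] [-0.049 -0.     0.075]
```

```bash
python3 -m handwheel '[[[0,0,-0.06],[0,0,0],1],[[0,0,-0.12],[0,0,0],1],[[0,0,-0.15],[0,0,0],1],[[-0.06,0.06,-0.15],[0,0,3.9],1],[[-0.10,0.10,-0.15],[0,0,3.9],1]]' ;  python3 -c "
from h import *
aim(*cw(.19,0,.37),101.1)"
```

```text
t: 20.2
position: [0.5717, -0.2713, 0.3696]
ee_rot: [0.001, -0.095, 0.995, -0.001]
contact_force: [1.3, 0.5, 0.4]
width: 0.0001
grasp_force: 0.0
t 20.2 shift [-186.  221.   -0.] turn [-0.1  0.2 -0.1] w 0.000 gf 0 q7 2.17 F [1.3 0.5 0.4]
```

```bash
python3 -m handwheel '[[[-0.186,0.221,0],[0,0,0],1],[[-0.186,0.221,0],[0,0,0],1],[[-0.186,0.221,0],[0,0,0],1],[[-0.186,0.221,0],[0,0,0],1],[[-0.186,0.221,0],[0,0,0],1]]' >/dev/null; python3 -m handwheel '[[[0,0,0],[0,0,0],1]]'; python3 -c "
from h import *
aim(*cw(.19,0,.235),101.1)"
```

```text
t: 20.95
position: [0.7117, -0.0141, 0.368]
ee_rot: [0.0, -0.1, 0.995, 0.001]
contact_force: [0.1, 0.4, 0.6]
width: -0.0003
grasp_force: 0.0
t 20.9 shift [  0.  -6. 133.] turn [0.1 0.1 0.4] w -0.000 gf 0 q7 1.75 F [0.1 0.4 0.6]
```

```bash
python3 -m handwheel '[[[0,-0.006,0.05],[0,0,0],1],[[0,-0.006,0.10],[0,0,0],1],[[0,-0.006,0.133],[0,0,0],1],[[0,-0.006,0.133],[0,0,0],1]]'; python3 -m handwheel '[[[0.02,0,0],[0,0,0],1],[[0.04,0,0],[0,0,0],1],[[0.06,0,0],[0,0,0],1],[[0.08,0,0],[0,0,0],1],[[0.08,0,0],[0,0,0],1]]'; python3 -c "
from h import *
for n in('top','side'):print(lidang(snap(n)))
print(case(get_obs()['position']))
aim(*arc(1.2),101.1)
aim(*arc(1.0),101.1)"
```

```text
t: 21.45
position: [0.7102, -0.0266, 0.2332]
ee_rot: [-0.002, -0.096, 0.995, -0.0]
contact_force: [-0.1, 0.8, 1.0]
width: -0.0002
grasp_force: 0.0
t: 22.08
position: [0.6344, -0.0418, 0.2384]
ee_rot: [0.002, -0.096, 0.995, -0.001]
contact_force: [0.2, -0.7, -0.8]
width: 0.0002
grasp_force: 0.0
(array([1.456, 1.461, 1.486]), 729)
(array([1.432, 1.45 , 1.462]), 3395)
[ 0.10979311 -0.0061576   0.23717943]
t 22.2 shift [43.  6. 15.] turn [-0.1  0.2 -0. ] w 0.000 gf 0 q7 1.78 F [0.4 0.6 0.1]
t 22.2 shift [74.  6. 29.] turn [-0.1  0.2 -0. ] w 0.000 gf 0 q7 1.78 F [0.4 0.6 0.1]
```

```bash
python3 -m handwheel '[[[0.043,0.006,0.015],[0,0,0],1],[[0.074,0.006,0.029],[0,0,0],1],[[0.101,0.006,0.048],[0,0,0],1],[[0.124,0.006,0.072],[0,0,0],1],[[0.124,0.006,0.072],[0,0,0],1]]'; python3 -c "
from h import *
for n in('top','side'):print(lidang(snap(n)))
print(case(get_obs()['position']))
for t in (.4,.25,.12):aim(*arc(t),101.1)"
```

```text
t: 22.8
position: [0.5097, -0.0589, 0.1625]
ee_rot: [-0.001, -0.097, 0.995, -0.0]
contact_force: [0.1, 0.9, 0.4]
width: 0.0002
grasp_force: 0.0
(array([0.591, 0.658, 1.021]), 1996)
(array([0.561, 0.586, 0.723]), 463)
[-1.32773432e-02  1.19910968e-04  1.64281149e-01]
t 22.9 shift [19. -0. 28.] turn [-0.   0.2  0. ] w -0.000 gf 0 q7 1.81 F [ 0.5 -0.3 -0.4]
t 22.9 shift [29. -0. 51.] turn [-0.   0.2  0. ] w -0.000 gf 0 q7 1.81 F [ 0.5 -0.3 -0.4]
t 22.9 shift [34. -0. 73.] turn [-0.   0.2  0. ] w -0.000 gf 0 q7 1.81 F [ 0.5 -0.3 -0.4]
```

```bash
python3 -m handwheel '[[[0.019,0,0.028],[0,0,0],1],[[0.029,0,0.051],[0,0,0],1],[[0.034,0,0.070],[0,0,0],1],[[0.034,0,0.078],[0,0,0],1],[[0.034,0,0.078],[0,0,0],1]]'; python3 -m handwheel '[[[0,0,0.004],[0,0,0],1],[[0,0,0.008],[0,0,0],1],[[0,0,0.008],[0,0,0],1]]'; python3 -m handwheel '[[[0,0,0.003],[0,0,0],1],[[0,0,0.006],[0,0,0],1],[[0,0,0.006],[0,0,0],1]]';python3 -c "
from h import *
aim(*arc(.016),101.1)
im=snap('side','s4.png',(200,130,480,330),2.8)"
```

```text
t: 23.52
position: [0.4794, -0.065, 0.0858]
ee_rot: [0.001, -0.097, 0.995, -0.0]
contact_force: [0.2, 1.2, 0.5]
width: 0.0
grasp_force: 0.0
t: 23.9
position: [0.4792, -0.0652, 0.0782]
ee_rot: [0.002, -0.097, 0.995, -0.0]
contact_force: [-1.0, -1.2, 2.7]
width: -0.0003
grasp_force: 1.2
t: 24.28
position: [0.4789, -0.0653, 0.0731]
ee_rot: [0.001, -0.097, 0.995, -0.0]
contact_force: [-5.5, 0.5, 22.3]
width: -0.0
grasp_force: 10.6
t 24.3 shift [ 1.  0. -1.] turn [-0.   0.1  0. ] w -0.000 gf 11 q7 1.83 F [-5.5  0.5 22.3]
```

View pics/s4.png

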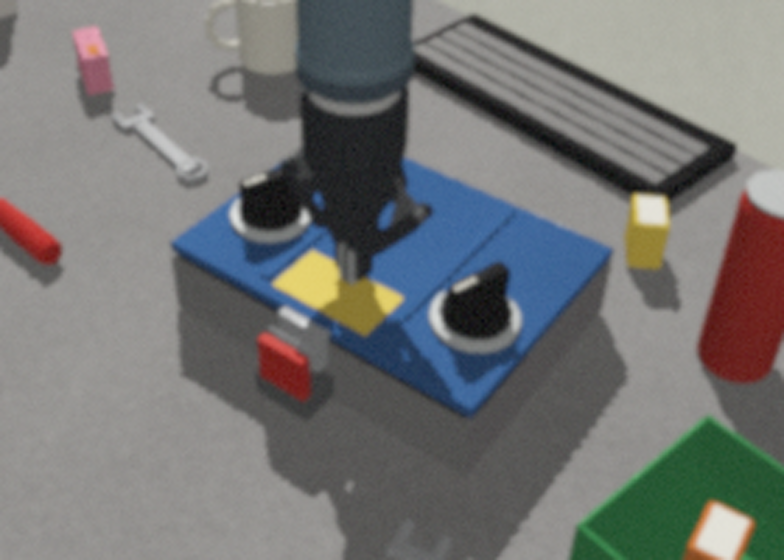

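The lid is down with about 22 N on the pad, and the tip sits at the pad's rear edge (350,275). I'll press slightly more and then ease off, watching force against height to see whether it latched.

```bash
f(){ grep -E 'position|contact'; }; python3 -m handwheel '[[[0,0,0.0015],[0,0,0],1],[[0,0,0.0015],[0,0,0],1],[[0,0,0.0015],[0,0,0],1]]'|f; for i in 1; do python3 -m handwheel '[[[0,0,-0.004],[0,0,0],1],[[0,0,-0.004],[0,0,0],1]]'|f; python3 -m handwheel '[[[0,0,-0.002],[0,0,0],1],[[0,0,-0.002],[0,0,0],1]]'|f;  python3 -m handwheel '[[[0,0,-0.002],[0,0,0],1],[[0,0,-0.002],[0,0,0],1]]'|f; python3 -m handwheel '[[[0,0,-0.002],[0,0,0],1],[[0,0,-0.002],[0,0,0],1]]'|f; done; python3 -m handwheel '[[[0,0,-0.06],[0,0,0],1],[[0,0,-0.12],[0,0,0],1],[[0,0,-0.16],[0,0,0],1],[[0,0,-0.16],[0,0,0],0.5],[[0,0,-0.16],[0,0,0],0.5]]'|f
python3 - <<'E'
from h import *
im=snap('top'); s=snap('side')
print(lidang(im),lidang(s))
cv2.imwrite('pics/t5.png',cv2.resize(im['frame'][120:260,285:425],None,fx=4.2,fy=4.2,interpolation=cv2.INTER_CUBIC))
for n,i in(('top',im),('side',s)):
    c=case(cloud(i)).reshape(-1,3);c=c[np.isfinite(c[:,2])]
    for y in(-1,1):
        k=c[(abs(c[:,0]+.0325)<.035)&(abs(c[:,1]-.1*y)<.035)&(c[:,2]>.108)&(c[:,2]<.125)];m=k.mean(0) if len(k) else 0
        if len(k): print(n,'knob top',y,m,len(k),cv2.minAreaRect((k[:,:2]*1000).astype(np.float32)))
    for x in(-.09,-.03,.03,.09):
        k=c[(abs(c[:,0]-x)<.008)&(abs(abs(c[:,1])-.055)<.008)&(c[:,2]>.05)&(c[:,2]<.09)];print(n,x,len(k),np.median(k[:,2]))
E
```

```text
position: [0.4788, -0.0653, 0.0721]
contact_force: [-7.7, 0.1, 26.8]
position: [0.4791, -0.0651, 0.0746]
contact_force: [0.3, -0.2, -0.1]
position: [0.4781, -0.0652, 0.0758]
contact_force: [-1.0, -0.3, 0.9]
position: [0.478, -0.0652, 0.0779]
contact_force: [0.4, -0.6, -0.6]
position: [0.478, -0.0653, 0.08]
contact_force: [-0.7, 0.1, -0.0]
position: [0.4772, -0.0651, 0.2393]
contact_force: [-0.7, 0.5, -0.7]
(array([0.072, 0.154, 0.582]), 2469) (array([0.06 , 0.11 , 0.329]), 2206)
top knob top 1 [-0.03194913  0.09965673  0.11848723] 97 ((-30.929224014282227, 99.5399169921875), (14.02172565460205, 50.7378044128418), 70.08334350585938)
top -0.09 34 0.07546481334614502
top -0.03 30 0.075837130007774
top 0.03 32 0.07468227110982464
top 0.09 30 0.0738643982789553
side knob top -1 [-0.0357146  -0.10291435  0.11517167] 173 ((-32.97446823120117, -102.33174133300781), (14.989971160888672, 51.50511169433594), 73.72722625732422)
side knob top 1 [-0.03601823  0.09645899  0.11450449] 138 ((-34.009212493896484, 98.34391021728516), (16.299251556396484, 49.91544723510742), 72.81468963623047)
side -0.09 84 0.07492946117853275
side -0.03 71 0.07432761408487762
side 0.03 58 0.07365347813827339
side 0.09 49 0.07201799004219803
```

View pics/t5.png

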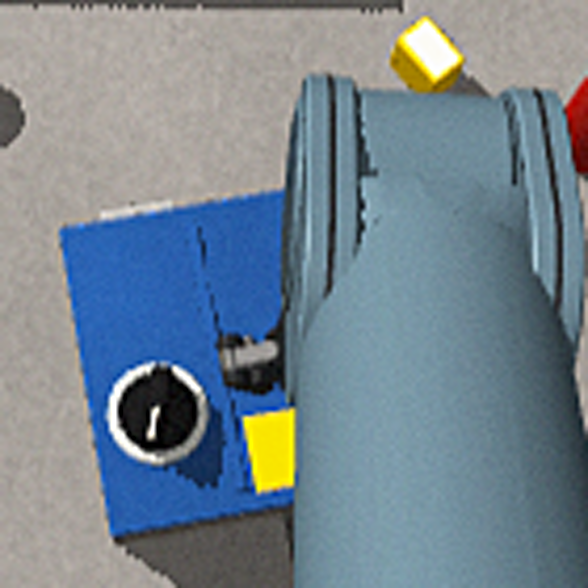

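Backing off to z = 0.0746 took the force to zero and the lid stayed flat, with a slope of about 0.01–0.016, so the catch holds. The left knob is at (158,415) in the crop. Its bar lies at about −20° in the case frame, and the right one at −16°.

```bash
python3 -c "
from h import *
print(cw(-.0325,.1,.16),cw(-.0325,-.1,.16))
aim(*cw(-.0325,.1,.17),82)"
```

```text
[0.47485579 0.0358723  0.16      ] [ 0.51336019 -0.16038623  0.16      ]
t 26.4 shift [-18.  99.  69.] turn [-0.  -0.1 19.1] w 0.043 gf 0 q7 1.82 F [ 0.3 -0.  -0.2]
```

```bash
python3 -m handwheel '[[[-0.018,0.099,0],[0,0,19],0.5],[[-0.018,0.099,0.03],[0,0,19],0.3],[[-0.018,0.099,0.069],[0,0,19],0.3],[[-0.018,0.099,0.069],[0,0,19],0.3],[[-0.018,0.099,0.069],[0,0,19],0.3]]' >/dev/null; python3 -c "
from h import *
aim(*cw(-.0325,.1,.093),82)"
```

```text
t 27.1 shift [ 2.  1. 78.] turn [-0.   0.1  0.1] w 0.060 gf 0 q7 1.27 F [ 0.7 -0.2  0.1]
```

```bash
f(){ grep -vE 't:'; }; python3 -m handwheel '[[[0.001,0.001,0.05],[0,0,0],0.3],[[0.001,0.001,0.078],[0,0,0],0.3],[[0.001,0.001,0.078],[0,0,0],0.3],[[0.001,0.001,0.078],[0,0,0],1],[[0.001,0.001,0.078],[0,0,0],1]]' 40; python3 -m handwheel '[[[0,0,0],[0,0,0],1],[[0,0,0],[0,0,0],1]]'|f; python3 -m handwheel '[[[0,0,0],[0,0,10],1],[[0,0,0],[0,0,20],1],[[0,0,0],[0,0,30],1],[[0,0,0],[0,0,40],1],[[0,0,0],[0,0,50],1]]'|f;  python3 -c "
from h import *
print(get_obs()['torque']);aim(*cw(-.0325,.1,.093),-25)"
```

```text
t: 27.68
position: [0.477, 0.0365, 0.0944]
ee_rot: [0.002, 0.069, 0.998, 0.0]
contact_force: [-0.3, -0.8, -1.0]
width: 0.0241
grasp_force: 0.0
position: [0.4767, 0.0356, 0.0943]
contact_force: [-1.9, -3.3, 8.9]
width: 0.0132
grasp_force: 41.6
position: [0.4764, 0.035, 0.0943]
contact_force: [-2.0, -5.1, 9.4]
width: 0.0132
grasp_force: 42.0
[-1.57147258  0.61676344  0.11706573]
t 28.6 shift [ 2. -1.  1.] turn [ 0.2  0.1 56.8] w 0.013 gf 42 q7 0.57 F [-2.  -5.1  9.4]
```

```bash
f(){ grep -vE 't:'; }; python3 -m handwheel '[[[0,0,0],[0,0,10],1],[[0,0,0],[0,0,20],1],[[0,0,0],[0,0,30],1],[[0,0,0],[0,0,40],1],[[0,0,0],[0,0,50],1]]'|f;  python3 -m handwheel '[[[0,0,0],[0,0,4],1],[[0,0,0],[0,0,4],1]]'; python3 -c "
from h import *
print(get_obs()['torque']);aim(*cw(-.0325,.1,.093),-25)"
```

```text
position: [0.476, 0.0353, 0.0942]
contact_force: [-1.6, -3.0, 9.9]
width: 0.0133
grasp_force: 42.2
t: 29.42
position: [0.476, 0.0353, 0.0942]
ee_rot: [0.001, 0.829, 0.559, 0.001]
contact_force: [-2.7, -5.0, 12.2]
width: 0.0134
grasp_force: 42.5
[-1.14533583  0.99983343 -0.00587976]
t 29.4 shift [ 0. -1.  1.] turn [ 0.1 -0.   3. ] w 0.013 gf 42 q7 -0.17 F [-2.7 -5.  12.2]
```

```bash
t(){ python3 -c "
from h import *
print(get_obs()['torque'].round(2));aim(*cw(-.0325,.1,.093),-25)"; }; python3 -m handwheel '[[[0,0,0],[0,0,3],1],[[0,0,0],[0,0,3],1]]' >/dev/null; t; python3 -m handwheel '[[[0,0,0],[0,0,3],1],[[0,0,0],[0,0,3],1]]'>/dev/null; t;python3 -m handwheel '[[[0,0,0],[0,0,3],1],[[0,0,0],[0,0,3],1]]'>/dev/null; t
```

```text
[-1.15  0.98 -0.01]
t 29.7 shift [ 0. -1.  1.] turn [ 0.1 -0.   0.1] w 0.013 gf 42 q7 -0.21 F [-2.3 -4.1 12.5]
[-1.35  0.93  1.09]
t 29.9 shift [-0. -1.  1.] turn [ 0.1  0.  -2.8] w 0.013 gf 50 q7 -0.25 F [-3.1 -5.1 12.7]
[-0.91  0.8   1.15]
t 30.2 shift [-1. -1.  1.] turn [ 0.1 -0.  -5.7] w 0.013 gf 73 q7 -0.29 F [-2.6 -4.  12.7]
```

Torque rose to 1.1 Nm, so the left knob is at its stop. Release and go to the right knob.

```bash
python3 -m handwheel '[[[0,0,0],[0,0,-4],1],[[0,0,0],[0,0,-4],0.3],[[0,0,0],[0,0,-4],0.3],[[0,0,0],[0,0,-4],0.3],[[0,0,-0.06],[0,0,-4],0.3]]' ; python3 -m handwheel '[[[0,0,-0.06],[0,0,0],0.3],[[0,0,-0.10],[0,0,0],0.3],[[0,0,-0.10],[0,0,0],0.3]]' >/dev/null; python3 -c "
from h import *
for n in('top','side'):
    c=case(cloud(snap(n))).reshape(-1,3);c=c[np.isfinite(c[:,2])]
    for y in(-1,1):
        k=c[(abs(c[:,0]+.0325)<.035)&(abs(c[:,1]-.1*y)<.035)&(c[:,2]>.108)&(c[:,2]<.125)]
        if len(k)>30: print(n,y,len(k),cv2.minAreaRect((k[:,:2]*1000).astype(np.float32)))
aim(*cw(-.0325,-.1,.17),84)"
```

```text
t: 30.8
position: [0.4727, 0.0364, 0.1506]
ee_rot: [-0.001, 0.852, 0.524, -0.004]
contact_force: [1.7, 0.8, 1.5]
width: 0.0598
grasp_force: 0.0
top -1 107 ((-31.77923583984375, -99.83274841308594), (13.83940315246582, 49.13282775878906), 73.43280029296875)
side -1 172 ((-33.37125015258789, -101.74027252197266), (14.187744140625, 50.23973083496094), 73.23705291748047)
side 1 105 ((-34.04707336425781, 97.04524230957031), (50.26744842529297, 13.323062896728516), 53.50603485107422)
t 31.3 shift [-159.  123.   82.] turn [ 1.000e-01  0.000e+00 -1.109e+02] w 0.060 gf 0 q7 -0.44 F [-0.9 -0.2 -0.7]
```

```bash
python3 -m handwheel '[[[-0.159,0.123,0],[0,0,-53],0.3],[[-0.159,0.123,0],[0,0,-53],0.3],[[-0.159,0.123,0],[0,0,-53],0.3],[[-0.159,0.123,0],[0,0,-53],0.3],[[-0.159,0.123,0],[0,0,-53],0.3]]' >/dev/null; python3 -m handwheel '[[[0,0,0],[0,0,-53],0.3],[[0,0,0],[0,0,-53],0.3],[[0,0,0],[0,0,-53],0.3],[[0,0,0],[0,0,-53],0.3],[[0,0,0],[0,0,-53],0.3]]' >/dev/null; python3 -c "
from h import *
aim(*cw(-.0325,-.1,.15),84.5)"
```

```text
t 32.5 shift [ -1.   0. 101.] turn [ 0.  -0.2 -9.2] w 0.059 gf 0 q7 1.67 F [ 0.4 -0.5 -0.3]
```

```bash
python3 -m handwheel '[[[-0.001,0,0.06],[0,0,-8.5],0.3],[[-0.001,0,0.101],[0,0,-8.5],0.3],[[-0.001,0,0.101],[0,0,-8.5],0.3],[[-0.001,0,0.101],[0,0,-8.5],0.3]]' >/dev/null; python3 -c "
from h import *
aim(*cw(-.0325,-.1,.093),84.5)"
```

```text
t 33.0 shift [ 1.  1. 59.] turn [-0.   0.1 -1. ] w 0.060 gf 0 q7 1.86 F [ 0.7 -0.9  1. ]
```

```bash
f(){ grep -vE 't:'; }; python3 -m handwheel '[[[0.001,0.001,0.03],[0,0,0],0.3],[[0.001,0.001,0.058],[0,0,0],0.3],[[0.001,0.001,0.058],[0,0,0],0.3],[[0.001,0.001,0.058],[0,0,0],1],[[0.001,0.001,0.058],[0,0,0],1]]' 40|f; python3 -m handwheel '[[[0,0,0],[0,0,0],1],[[0,0,0],[0,0,0],1]]'|f; python3 -m handwheel '[[[0,0,0],[0,0,10],1],[[0,0,0],[0,0,20],1],[[0,0,0],[0,0,30],1],[[0,0,0],[0,0,40],1],[[0,0,0],[0,0,50],1]]'|f; python3 -m handwheel '[[[0,0,0],[0,0,10],1],[[0,0,0],[0,0,20],1],[[0,0,0],[0,0,30],1],[[0,0,0],[0,0,40],1],[[0,0,0],[0,0,50],1]]'|f;  python3 -c "
from h import *
print(get_obs()['torque']);aim(*cw(-.0325,-.1,.093),-26)"
```

```text
position: [0.5148, -0.1604, 0.0955]
contact_force: [0.3, 0.3, 0.1]
width: 0.0241
grasp_force: 0.0
position: [0.5145, -0.1606, 0.0953]
contact_force: [-0.9, -0.2, 7.6]
width: 0.0133
grasp_force: 41.9
position: [0.5147, -0.1603, 0.0953]
contact_force: [-0.5, 0.4, 5.8]
width: 0.0131
grasp_force: 42.1
position: [0.5152, -0.1601, 0.0952]
contact_force: [1.5, 0.2, 4.5]
width: 0.0129
grasp_force: 42.0
[-0.22697863  0.18029641  0.08204886]
t 35.1 shift [-1. -2.  2.] turn [ 0.2 -0.1  9.2] w 0.013 gf 42 q7 0.50 F [1.5 0.2 4.5]
```

```bash
t(){ python3 -c "
from h import *
print(get_obs()['torque'].round(2));aim(*cw(-.0325,-.1,.093),-26)"; }; python3 -m handwheel '[[[0,0,0],[0,0,7],1],[[0,0,0],[0,0,7],1]]' >/dev/null; t; python3 -m handwheel '[[[0,0,0],[0,0,3],1],[[0,0,0],[0,0,3],1]]'>/dev/null; t;python3 -m handwheel '[[[0,0,0],[0,0,3],1],[[0,0,0],[0,0,3],1]]'>/dev/null; t
```

```text
[-0.07  0.19 -0.04]
t 35.4 shift [-1. -2.  2.] turn [ 0.2 -0.1  2.5] w 0.013 gf 42 q7 0.41 F [1.7 0.5 5.4]
[-0.2   0.17  0.63]
t 35.6 shift [-1. -2.  2.] turn [ 0.2 -0.1 -0.4] w 0.013 gf 44 q7 0.37 F [0.8 0.8 6.1]
[-0.21  0.08  1.42]
t 35.9 shift [-1. -2.  2.] turn [ 0.2 -0.  -3.2] w 0.013 gf 58 q7 0.33 F [ 1.7 -0.6  7. ]
```

At the stop. Release, retreat and verify.

```bash
python3 -m handwheel '[[[0,0,0],[0,0,-3],1],[[0,0,0],[0,0,-3],0.3],[[0,0,0],[0,0,-3],0.3],[[0,0,0],[0,0,-3],0.3],[[0,0,-0.06],[0,0,-3],0.3]]' ; python3 -m handwheel '[[[0,0,-0.06],[0,0,0],0.3],[[0,0,-0.12],[0,0,0],0.3],[[0,0,-0.18],[0,0,0],0.3],[[0,0,-0.22],[0,0,0],0.3],[[0,0,-0.22],[0,0,0],0.3]]'; python3 -c "
from h import *
for n in('top','side'):
    i=snap(n,n+'9.png',(190,110,490,335),2.6);c=case(cloud(i)).reshape(-1,3);c=c[np.isfinite(c[:,2])]
    for y in(-1,1):
        k=c[(abs(c[:,0]+.0325)<.035)&(abs(c[:,1]-.1*y)<.035)&(c[:,2]>.108)&(c[:,2]<.125)]
        if len(k)>30: print(n,y,len(k),cv2.minAreaRect((k[:,:2]*1000).astype(np.float32)))
    for x in(-.09,-.03,.03,.09):
        k=c[(abs(c[:,0]-x)<.008)&(abs(abs(c[:,1])-.055)<.008)&(c[:,2]>.05)&(c[:,2]<.09)];print(n,x,len(k),np.median(k[:,2]))
"
```

```text
t: 36.52
position: [0.5109, -0.1587, 0.1516]
ee_rot: [-0.002, 0.85, 0.526, -0.003]
contact_force: [1.7, -0.2, 0.5]
width: 0.0596
grasp_force: 0.0
t: 37.15
position: [0.5144, -0.1608, 0.3766]
ee_rot: [0.002, 0.851, 0.526, 0.003]
contact_force: [0.1, -0.1, -0.4]
width: 0.0598
grasp_force: 0.0
top 1 102 ((-31.33536720275879, 99.27127075195312), (49.819984436035156, 14.673748016357422), 52.98636245727539)
top -0.09 34 0.07641208975823631
top -0.03 64 0.0764044533693505
top 0.03 57 0.07497696577330935
top 0.09 59 0.07437730867909575
side -1 155 ((-33.58583068847656, -102.167724609375), (49.855751037597656, 13.719890594482422), 54.24029541015625)
side 1 104 ((-33.23580551147461, 98.35844421386719), (55.74483871459961, 13.811552047729492), 53.539833068847656)
side -0.09 84 0.0746680284882276
side -0.03 66 0.07404671699634699
side 0.03 51 0.07331947113658716
side 0.09 49 0.0720719779365713
```

View pics/side9.png

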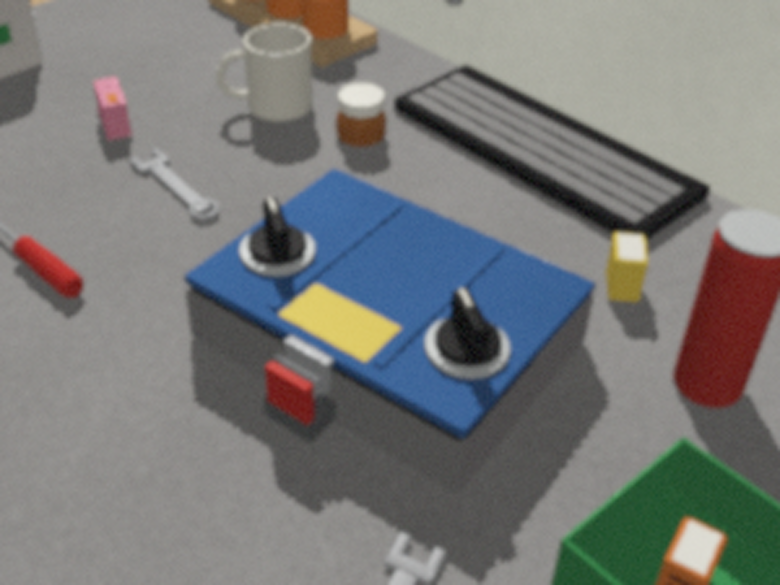

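The lid is flat, the catch at (290,375) is over the strike bar, and both knobs read about 2.2 rad. The cartridge is in the bin and the bystanders are in place.

```bash
python3 -c "
from workcell import *
print(sign_off())"
```

```text
the job is handed in; nothing more can be done
None
```

The job is handed in: the cartridge is in the green bin, the three loose cassettes are in the case with the packed one, the lid is latched, and both knobs read about 2.2 rad in the last images; the sign-off gave no verdict.

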